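# Fetch the vial from behind the reagent bottles and weigh it

## Robot

A 7-joint arm with a two-finger parallel gripper is mounted at the origin on the work surface. World frame = base frame: x ahead of the robot, y to its left, z up, the work surface at z = 0. Lengths are in m, angles in rad, forces in N, time in s.
With the tool pointing down it reaches from about 0.4 to 0.85 m from the base axis. Payload 10.4 kg.
Tool frame: the origin (TCP) lies at the very end of the fingers, on their centre line; the grasp point (between the pads) lies 19 mm behind it; z points along the fingers, y is the line along which they close (so a half turn about z gives the same grasp; the last joint's range is limited). The gripper opens to 85 mm and grips with 20 to 120 N. Pads are 22 mm wide; open, the fingers measure 114 mm over their backs; the gripper's body (76 mm by 85 mm) begins 54 mm behind the grasp point. The pads swing forward as they close: fully open they stand 13 mm farther back than shut.
Start: joints at [-1.371, 0.332, -0.065, 1.46, 0.022, 1.35, -0.088], TCP at [0.138, 0.61, 0.231] pointing down, gripper open.
Joint ranges: [-2.6, 2.6], [-0.5, 2.12], [-1.47, 1.34], [0.16, 2.42], [-1.27, 4.41], [0.06, 2.06], [-2.6, 2.6]. Speed limits (rad/s): [2.22, 2.22, 2.79, 2.79, 3.14, 3.14, 3.14].

## Interface

Orientations are given as a unit quaternion [x, y, z, w].
In Python, from workcell import manip, vision, order gives the robot as it stands. The module is installed in compiled form; this text tells all that it offers.
- The arm moves only by the tool move_arm, never from a script. Its argument "motion" is a list of rows, each a list of 3 entries, a list of its own where there are three numbers: the shift along the tool's x, y, z scaled (see below), then the turn, a rotation vector about the tool's x, y, z scaled (see below), then the opening, from -1 (shut) to 1 (fully open). In form: [[[dx, dy, dz], [wx, wy, wz], hand], ...]. A call has 1 to 12 rows; each row shifts and turns the commanded pose from where the row before left it, along the tool's axes as they then stand; what a row does not reach is not made up. The controller multiplies each number of a shift by 0.75 m and each number of a turn by pi/4 rad. A row lasts 1/10 s, in which the tool goes at most 50 mm and 8.59 degrees, less where a joint would pass 70% of its speed; a pose out of reach is approached as far as the arm can. A call with a number of a shift or a turn outside -1 to 1 is refused whole. A call with a gripper value outside its range is refused whole. The fingers move at their own pace and stop on an object; "newtons" is the grip in N (left out, the last holds). Time passes only in rows, so rows that do not move let the fingers close. It gives the time, the measured TCP pose, the force, the opening and the grip force at its end, in the units of the state.
- manip.get_obs(): the state, without advancing time (a new reading comes with each control period).
- vision.camera(name): name is "scene" or "top"; returns a dict with "pixels" (420x560x3 uint8, red, green, blue), "fx", "fy", "cx", "cy" (pixels), "R" (3x3) and "t" (3): a world point X has camera coordinates R X + t. Camera axes: x right, y down, z forward; pixel columns grow to the right and rows downward; lengths in m; the calibration is good to about 2 mm. A picture is of the moment at which its call begins. There is no depth.
- order.hand_in(): hands the job in; it is judged then, once.
The state is a dict: "clock": time; "joint_pos": joint angles; "joint_velocities": joint speeds; "tau": joint torques, N m; "position": TCP position; "ee_rot": TCP orientation; "ft_force": force on the tool from outside, world axes, zero at the start; "torque": the same for the moment, N m; "grip_width": opening from 0.0 (shut) to 1.0 (fully open); "grasp_force": force on a finger pad.
Only numpy, scipy, OpenCV 4.12 (cv2) and the standard library are available. Lean on these libraries where they do the work, as an engineer would, in place of code of your own. Each camera call takes 0.05 s, during which the arm holds its last target. There are 200 camera calls.

## Task

The sample vial in the grey tray is hemmed in by three capped glass bottles. First stand all three bottles aside on the blue mat, then take the vial and stand it in the middle of the balance pan, and only then put every bottle back in the tray on the very spot it came from. Keep bottles and vial upright, set them down without dropping them, and leave the beaker, the wash bottle and the cork ring alone.

Things in the scene. Friction and masses are not known exactly. Their poses are not given: they have to be found in the camera images.
- bottle_blue: 250 ml amber glass bottle with a blue screw cap and a blank white label band. 143 mm tall, 0.25 to 0.5 kg, loose. Body 70 mm across up to 94 mm high, then it narrows to the neck; the cap, to be gripped from above, is a straight cylinder 54 mm across, from 118 to 143 mm above the underside. Origin: centre of the underside, z up.
- bottle_red: 250 ml amber glass bottle with a red screw cap and a blank white label band. 143 mm tall, 0.25 to 0.5 kg, loose. Body 70 mm across up to 94 mm high, then it narrows to the neck; the cap, to be gripped from above, is a straight cylinder 54 mm across, from 118 to 143 mm above the underside. Origin: centre of the underside, z up.
- bottle_yellow: 250 ml amber glass bottle with a yellow screw cap and a blank white label band. 143 mm tall, 0.25 to 0.5 kg, loose. Body 70 mm across up to 94 mm high, then it narrows to the neck; the cap, to be gripped from above, is a straight cylinder 54 mm across, from 118 to 143 mm above the underside. Origin: centre of the underside, z up.
- vial: The sample vial: clear glass with a green plant sample inside, 28 mm across up to 44 mm high, then a white cap 24 mm across; 61 mm tall, 35 g, loose. It stands in the tray between the bottles. (The crowd of similar vials at the far edge of the bench is not part of the job.) Origin: centre of the underside, z up.
- tray: Slate-grey plastic spill tray, fixed, 200 (x) by 270 mm (y), walls 30 mm high and 4 mm thick, floor 4 mm thick. On the floor three white ring marks, 80 mm across, at x -45 y 0, x 30 y 80 and x 30 y -80 mm: the bottles' places, one on each (centred to 3 mm); which has which changes. The vial stands near x 32, y 0. Origin: centre of the underside.
- mat: Blue square bench mat, 210 by 210 mm, 3 mm thick, fixed flat on the bench, left or right of the tray: the side area, with room for the three bottles. Origin: centre of the underside, x and y along its edges.
- balance: White electronic balance, fixed, on the other side of the tray from the mat. Round steel pan 120 mm across, its flat top 48 mm above the bench, does not move; housing 36 mm high, 170 mm wide, from 110 mm in front of the pan's axis (its -x, with the display) to 70 mm behind. Origin: on the pan's axis at bench level, z up.
- beaker: Bystander: empty glass beaker, 72 mm across at the rim, 92 mm tall, loose, beyond the tray. Leave alone. Origin: centre of the underside.
- wash_bottle: Bystander: white plastic wash bottle with a bent spout, 64 mm across, 185 mm tall, loose, beyond the tray. Leave alone. Origin: centre of the underside.
- cork_ring: Bystander: round cork flask ring, 70 mm across with a 34 mm hole, 25 mm tall, loose, beyond the tray. Leave alone. Origin: centre of the underside.
Things that resemble listed ones, but are neither listed nor needed, are in the scene too. Leave any red look-alike of the vial alone.

How it is judged:
On the way, in this order (a step that is already met when the one before it is completed fails the run):
1. all three bottles stand on the blue mat, let go, while the vial still stands in the tray (x of bottle_blue in the frame of mat between -0.08 and 0.08 m and y of bottle_blue in the frame of mat between -0.08 and 0.08 m and z of each of bottle_blue, bottle_red, bottle_yellow in the frame of mat below 0.008 m and angle between each of bottle_blue, bottle_red, bottle_yellow's own z axis and vertical below 0.1 rad and linear speed of each of bottle_blue, bottle_red, bottle_yellow below 0.03 m/s and angular speed of each of bottle_blue, bottle_red, bottle_yellow below 0.3 rad/s and contact force between the fingers and bottle_blue below 0.05 N and x of bottle_red in the frame of mat between -0.08 and 0.08 m and y of bottle_red in the frame of mat between -0.08 and 0.08 m and contact force between the fingers and bottle_red below 0.05 N and x of bottle_yellow in the frame of mat between -0.08 and 0.08 m and y of bottle_yellow in the frame of mat between -0.08 and 0.08 m and contact force between the fingers and bottle_yellow below 0.05 N and distance of vial from where it was at the start of the episode below 0.025 m), for 0.2 s.
2. the vial stands in the middle of the balance pan, let go, with all three bottles still on the mat (x of bottle_blue in the frame of mat between -0.08 and 0.08 m and y of bottle_blue in the frame of mat between -0.08 and 0.08 m and z of each of bottle_blue, bottle_red, bottle_yellow in the frame of mat below 0.008 m and angle between each of bottle_blue, bottle_red, bottle_yellow, vial's own z axis and vertical below 0.1 rad and linear speed of each of bottle_blue, bottle_red, bottle_yellow, vial below 0.03 m/s and angular speed of each of bottle_blue, bottle_red, bottle_yellow, vial below 0.3 rad/s and contact force between the fingers and bottle_blue below 0.05 N and x of bottle_red in the frame of mat between -0.08 and 0.08 m and y of bottle_red in the frame of mat between -0.08 and 0.08 m and contact force between the fingers and bottle_red below 0.05 N and x of bottle_yellow in the frame of mat between -0.08 and 0.08 m and y of bottle_yellow in the frame of mat between -0.08 and 0.08 m and contact force between the fingers and bottle_yellow below 0.05 N and horizontal distance between vial and balance below 0.015 m and z of vial in the frame of balance between 0.043 and 0.053 m and contact force between the fingers and vial below 0.05 N), for 0.2 s.
At the end, for the whole second after the job is handed in: Each bottle stands upright in the tray within 12 mm of the spot where it stood at the start; the vial stands upright on the balance pan within 15 mm of its centre; all are let go and at rest (distance of each of bottle_blue, bottle_red, bottle_yellow from where it was at the start of the episode below 0.012 m and angle between each of bottle_blue, bottle_red, bottle_yellow, vial's own z axis and vertical below 0.1 rad and linear speed of each of bottle_blue, bottle_red, bottle_yellow, vial below 0.03 m/s and angular speed of each of bottle_blue, bottle_red, bottle_yellow, vial below 0.3 rad/s and horizontal distance between vial and balance below 0.015 m and z of vial in the frame of balance between 0.043 and 0.053 m); the robot touches nothing.
It fails at once if a bottle or the vial was tipped by more than about 30 degrees (angle between any of bottle_blue, bottle_red, bottle_yellow, vial's own z axis and vertical above 0.5 rad).
It fails at once if a bottle or the vial was dropped (it moved faster than 0.5 m/s while the fingers did not hold it, a free fall of more than about 13 mm) ((linear speed of bottle_blue above 0.5 m/s and contact force between the fingers and bottle_blue below 0.05 N) or (linear speed of bottle_red above 0.5 m/s and contact force between the fingers and bottle_red below 0.05 N) or (linear speed of bottle_yellow above 0.5 m/s and contact force between the fingers and bottle_yellow below 0.05 N) or (linear speed of vial above 0.5 m/s and contact force between the fingers and vial below 0.05 N)).
It fails at once if the beaker, the wash bottle or the cork ring was moved by more than 20 mm (distance of any of beaker, wash_bottle, cork_ring from where it was at the start of the episode above 0.02 m).
It also fails if it takes over 147 s, if anything falls off the work surface, if the arm or the gripper's body presses on something with over 40 N, if the wrist force passes 120 N, or if a joint passes its speed limit or range.

## Working session

There is one attempt and no reset: what is moved stays moved. The work goes in short steps, Python scripts to look and compute and a tool call to move; the robot and the scene stay as the last step left them, time stands still between calls to the robot, and variables do not carry over. Pictures are saved under pics/ and viewed, at most 14 in all, crops included, and the job is handed in when it is done.

Besides the shell and the picture viewer there is one more tool, called as name(argument=value, ...) on one line, values as JSON. move_arm: Moves the arm, as the interface text tells. Its arguments: {"type":"object","properties":{"motion":{"type":"array"},"newtons":{"type":"number"}},"required":["motion"]}

```bash
mkdir -p pics
python3 - <<'E'
from workcell import manip, vision
import cv2
o=manip.get_obs(); print({k:o[k] for k in("clock","position","ee_rot","ft_force","grip_width")})
for n in("scene","top"):
    c=vision.camera(n); cv2.imwrite(f"pics/{n}0.png",c["pixels"][:,:,::-1]); print(n,c["fx"],c["cx"],c["cy"],c["R"],c["t"])
E
```

```text
{'clock': 0.0, 'position': array([0.1380133 , 0.60917876, 0.23051286]), 'ee_rot': array([ 1.11148066e-01,  9.93803596e-01, -7.20182367e-04, -4.24095248e-05]), 'ft_force': array([ 0.20709816,  0.31695017, -0.08240036]), 'grip_width': 1.0040357335399015}
scene 386.60166188029314 281.28750476732614 213.2113030317839 [[ 5.91076382e-01  8.06615412e-01  5.37289889e-04]
 [ 5.18340355e-01 -3.79321959e-01 -7.66445124e-01]
 [-6.18022643e-01  4.53306110e-01 -6.42309570e-01]] [-0.36900299 -0.27652651  1.24013827]
top 423.20418277305464 282.05065157961195 210.97101970466898 [[-0.00420512 -0.99985072 -0.01675898]
 [-0.99877211  0.00502667 -0.04928494]
 [ 0.04936182  0.01653115 -0.99864415]] [0.00424715 0.61224224 1.11184886]
```

View pics/scene0.png

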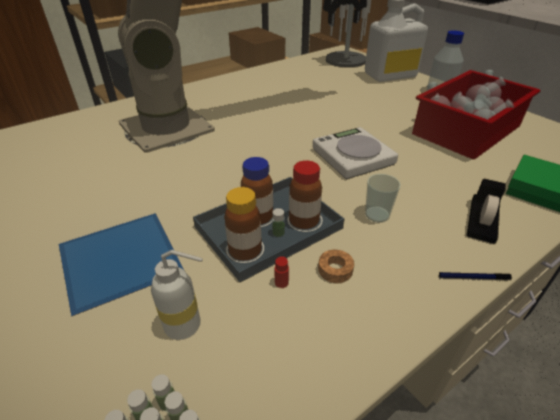

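View pics/top0.png

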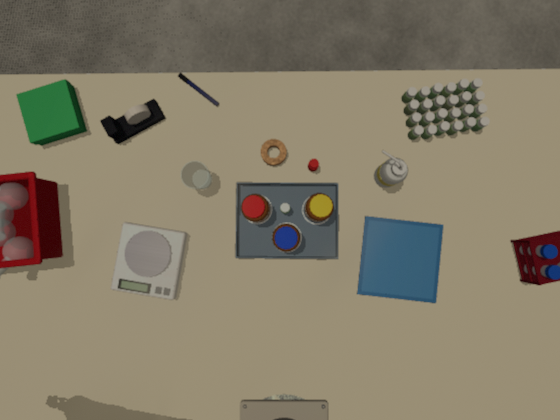

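The scene view shows the tray centred near (268,222), the mat near (120,258) and the balance near (355,150). In the top view the red, yellow and blue caps are at (255,208), (319,207) and (286,237). The vial is at (285,208), the mat at (401,259), the pan at (148,254), and the red decoy vial at (314,165) is outside the tray.

```bash
cat > h.py <<'E'
from workcell import manip, vision
import cv2, numpy as np
def ray(c,uv,z):
    d=c["R"].T@np.array([(uv[0]-c["cx"])/c["fx"],(uv[1]-c["cy"])/c["fy"],1]); C=-c["R"].T@c["t"]
    return (C+d*(z-C[2])/d[2])[:2]
def blob(c,lo,hi,roi):
    u0,v0,u1,v1=roi
    h=cv2.cvtColor(c["pixels"],cv2.COLOR_RGB2HSV)[v0:v1,u0:u1]
    m=cv2.inRange(h,np.array(lo),np.array(hi))
    m=cv2.morphologyEx(m,cv2.MORPH_OPEN,np.ones((2,2),np.uint8))
    k=max(cv2.findContours(m,cv2.RETR_EXTERNAL,cv2.CHAIN_APPROX_NONE)[0],key=cv2.contourArea)
    return (k+[u0,v0]).astype(np.float32)
def cen(k):
    return np.array(cv2.minEnclosingCircle(k)[0]), cv2.minEnclosingCircle(k)[1]
E
python3 - <<'E'
from h import *
np.set_printoptions(precision=4,suppress=True)
c=vision.camera("top"); print("C",-c["R"].T@c["t"])
def show(n,k,z):
    p,r=cen(k); e=cv2.fitEllipse(k); print(n,p,r,ray(c,p,z),"ell",ray(c,e[0],z),e[1])
show("red",blob(c,(0,180,90),(8,255,255),(236,185,280,235)),.1345)
show("yel",blob(c,(18,180,120),(32,255,255),(296,185,340,235)),.1345)
show("blu",blob(c,(110,180,60),(130,255,255),(266,215,310,260)),.1345)
show("vial",blob(c,(0,0,120),(180,70,255),(276,200,294,217)),.06)
def rect(n,k,z):
    b=cv2.boxPoints(cv2.minAreaRect(k)); P=np.array([ray(c,p,z) for p in b]); d=np.diff(P,axis=0)
    print(n,P.mean(0),np.linalg.norm(d,axis=1),np.degrees(np.arctan2(d[:,1],d[:,0])))
rect("mat",blob(c,(95,120,50),(112,255,255),(345,205,460,315)),.003)
rect("tray",blob(c,(90,20,0),(125,255,110),(225,175,350,270)),.03)
rect("bal",blob(c,(0,0,110),(180,60,255),(105,215,195,305)),.036)
g=cv2.cvtColor(c["pixels"],cv2.COLOR_RGB2GRAY)
for q in cv2.HoughCircles(g[215:300,105:195],cv2.HOUGH_GRADIENT,1,50,param1=80,param2=12,minRadius=20,maxRadius=28)[0][:3]:
    print("pan",q+[105,215,0],ray(c,q[:2]+[105,215],.048))
s=vision.camera("top")["pixels"][140:310,100:460,::-1]
cv2.imwrite("pics/crop.png",cv2.resize(s,None,fx=2.2,fy=2.2,interpolation=cv2.INTER_CUBIC))
E
```

```text
C [ 0.5566 -0.0172  1.1406]
red [253.7903 207.2419] 11.721558570861816 [0.6156 0.0668] ell [0.6156 0.0661] (22.002756118774414, 22.668737411499023)
yel [321.6154 206.3077] 11.606308937072754 [ 0.617  -0.0947] ell [ 0.6172 -0.0946] (21.887012481689453, 22.316665649414062)
blu [286.6969 238.4498] 10.781944274902344 [ 0.541  -0.0113] ell [ 0.5409 -0.0113] (20.246150970458984, 20.503007888793945)
vial [285.6702 208.0319] 4.7829484939575195 [ 0.6175 -0.0086] ell [ 0.6175 -0.0084] (8.449244499206543, 9.277997016906738)
mat [ 0.4799 -0.315 ] [0.2066 0.207  0.2058] [ -6.6812 -96.2059 172.8263]
tray [ 0.585  -0.0153] [0.1963 0.2575 0.1955] [ -1.2326 -91.6289 178.1207]
bal [0.4866 0.3482] [0.235  0.2311 0.2326] [ -90.2792 -179.6513   89.921 ]
pan [147.5 253.5  23.4] [0.5023 0.3494]
```

View pics/crop.png

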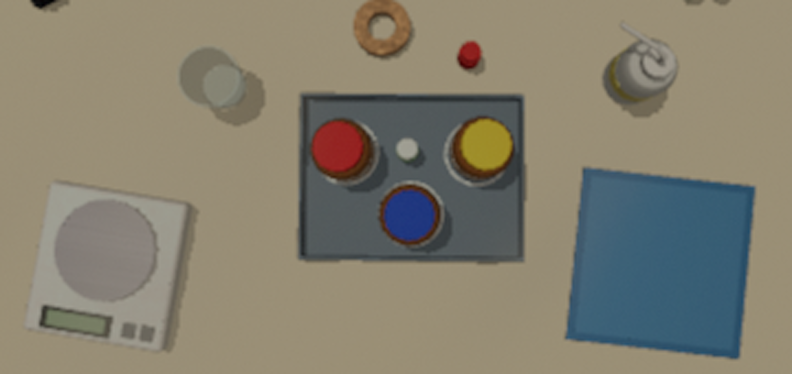

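The crop confirms the three caps, the vial between them, the pan centre near full-frame (147.7,253.6) and a clean mat edge. I'll align the tool with the world axes so that tool x = −X, y = +Y and z is down, then travel to the yellow bottle.

move_arm(motion=[[[0, 0, 0], [0, 0, -0.142], 1], [[0, 0, 0], [0, 0, -0.142], 1], [[-0.03, -0.044, 0], [0, 0, 0], 1], [[-0.03, -0.044, 0], [0, 0, 0], 1], [[-0.03, -0.044, 0], [0, 0, 0], 1], [[-0.03, -0.044, 0], [0, 0, 0], 1], [[-0.03, -0.044, 0], [0, 0, 0], 1], [[-0.03, -0.044, 0], [0, 0, 0], 1], [[-0.03, -0.044, 0], [0, 0, 0], 1], [[-0.03, -0.044, 0], [0, 0, 0], 1], [[-0.03, -0.044, 0], [0, 0, 0], 1], [[0, 0, 0], [0, 0, 0], 1]], newtons=60)

```text
clock: 1.4
position: [0.3438, 0.3082, 0.2315]
ee_rot: [0.004, 1.0, -0.0, 0.0]
ft_force: [-0.6, -0.1, 0.3]
grip_width: 1.0
grasp_force: 0.0
```

move_arm(motion=[[[-0.033, -0.049, 0], [0, 0, 0], 1], [[-0.033, -0.049, 0], [0, 0, 0], 1], [[-0.033, -0.049, 0], [0, 0, 0], 1], [[-0.033, -0.049, 0], [0, 0, 0], 1], [[-0.033, -0.049, 0], [0, 0, 0], 1], [[-0.033, -0.049, 0], [0, 0, 0], 1], [[-0.033, -0.049, 0], [0, 0, 0], 1], [[-0.033, -0.049, 0], [0, 0, 0], 1], [[-0.033, -0.049, 0], [0, 0, 0], 1], [[-0.033, -0.049, 0], [0, 0, 0], 1], [[-0.033, -0.049, 0], [0, 0, 0], 1], [[0, 0, 0], [0, 0, 0], 1]])

```text
clock: 2.6
position: [0.614, -0.0972, 0.2302]
ee_rot: [0.003, 1.0, -0.002, -0.001]
ft_force: [-0.2, 0.3, -0.0]
grip_width: 1.0
grasp_force: 0.0
```

move_arm(motion=[[[-0.004, 0.0036, 0], [0, 0, 0], 1], [[0, 0, 0.0387], [0, 0, 0], 1], [[0, 0, 0.0387], [0, 0, 0], 1], [[0, 0, 0.0387], [0, 0, 0], 1], [[0, 0, 0.0387], [0, 0, 0], 1], [[0, 0, 0], [0, 0, 0], 1], [[0, 0, 0], [0, 0, 0], 1]])

```text
clock: 3.3
position: [0.6162, -0.0872, 0.1159]
ee_rot: [-0.001, 1.0, 0.0, -0.0]
ft_force: [0.3, 0.2, 0.0]
grip_width: 1.003
grasp_force: 0.0
```

Run:
```python
from h import *
c=vision.camera("scene"); cv2.imwrite("pics/s1.png",cv2.resize(c["pixels"][120:290,170:400,::-1],None,fx=3,fy=3))
```

```text
(no output)
```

View pics/s1.png

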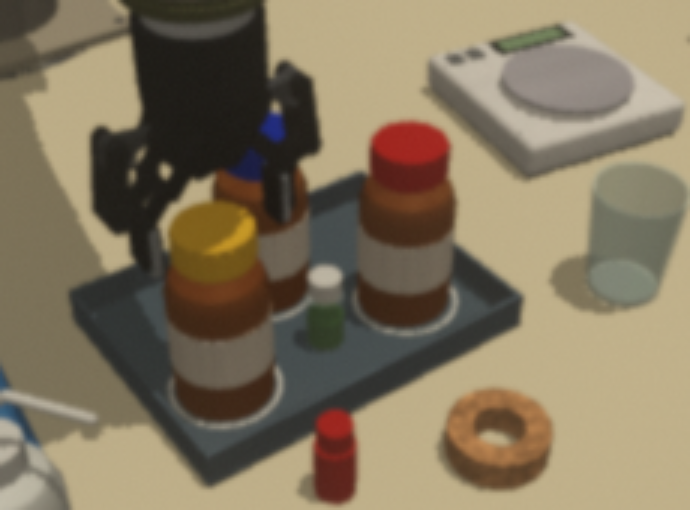

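The crop shows the open fingers straddling the yellow cap, with tips at about (150,265) and (285,210) and the cap at (213,240). The measured y is about 7 mm off, so I'll correct it and recheck.

move_arm(motion=[[[0, -0.009, 0.002], [0, 0, 0], 1], [[0, 0, 0], [0, 0, 0], 1], [[0, 0, 0], [0, 0, 0], 1]])

```text
clock: 3.65
position: [0.6163, -0.0961, 0.1145]
ee_rot: [0.0, 1.0, 0.0, 0.001]
ft_force: [-0.7, 0.4, 0.1]
grip_width: 1.002
grasp_force: 0.0
```

Run:
```python
from h import *
for i in range(5):
    print(manip.get_obs()["position"]); vision.camera("top")
```

```text
[ 0.61632143 -0.09606915  0.11447339]
[ 0.61625905 -0.09578225  0.11427358]
[ 0.61621143 -0.09561655  0.11410141]
[ 0.61614372 -0.09552008  0.1139368 ]
[ 0.6160952  -0.09545287  0.11382213]
```

move_arm(motion=[[[0, 0, 0], [0, 0, 0], 0.2], [[0, 0, 0], [0, 0, 0], 0], [[0, 0, 0], [0, 0, 0], -0.3], [[0, 0, 0], [0, 0, 0], -1], [[0, 0, 0], [0, 0, 0], -1], [[0, 0, 0], [0, 0, 0], -1], [[0, 0, 0], [0, 0, 0], -1]], newtons=60)

```text
clock: 4.6
position: [0.6163, -0.0953, 0.114]
ee_rot: [-0.0, 1.0, 0.0, 0.0]
ft_force: [-1.0, 2.3, 5.2]
grip_width: 0.62
grasp_force: 62.7
```

move_arm(motion=[[[0, 0, -0.015], [0, 0, 0], -1], [[0, 0, -0.04], [0, 0, 0], -1], [[0, 0, -0.05], [0, 0, 0], -1], [[0, 0, -0.04], [0, 0, 0], -1], [[0.0163, -0.0467, 0], [0, 0, 0], -1], [[0.0163, -0.0467, 0], [0, 0, 0], -1], [[0.0163, -0.0467, 0], [0, 0, 0], -1], [[0.0163, -0.0467, 0], [0, 0, 0], -1], [[0.0163, -0.0467, 0], [0, 0, 0], -1], [[0.0163, -0.0467, 0], [0, 0, 0], -1], [[0.0163, -0.0467, 0], [0, 0, 0], -1], [[0.0163, -0.0467, 0], [0, 0, 0], -1]])

```text
clock: 5.8
position: [0.517, -0.3772, 0.2223]
ee_rot: [0.0, 1.0, 0.0, -0.001]
ft_force: [0.3, 0.1, -4.3]
grip_width: 0.616
grasp_force: 63.9
```

move_arm(motion=[[[0, 0, 0], [0, 0, 0], -1], [[0, 0, 0], [0, 0, 0], -1]])

```text
clock: 6.0
position: [0.517, -0.377, 0.2221]
ee_rot: [0.001, 1.0, 0.0, -0.001]
ft_force: [1.2, 0.8, -3.5]
grip_width: 0.615
grasp_force: 64.4
```

move_arm(motion=[[[0, 0, 0.045], [0, 0, 0], -1], [[0, 0, 0.045], [0, 0, 0], -1], [[0, 0, 0.035], [0, 0, 0], -1], [[0, 0, 0.0125], [0, 0, 0], -1], [[0, 0, 0], [0, 0, 0], -1], [[0, 0, 0.003], [0, 0, 0], -1], [[0, 0, 0.002], [0, 0, 0], -1], [[0, 0, 0], [0, 0, 0], -1], [[0, 0, 0], [0, 0, 0], -1]])

```text
clock: 6.9
position: [0.5186, -0.376, 0.1162]
ee_rot: [-0.0, 1.0, -0.0, 0.0]
ft_force: [-0.2, -0.0, -3.6]
grip_width: 0.615
grasp_force: 64.6
```

move_arm(motion=[[[0, 0, 0.002], [0, 0, 0], -1], [[0, 0, 0.002], [0, 0, 0], -1], [[0, 0, 0], [0, 0, 0], -1], [[0, 0, 0], [0, 0, 0], -1]])

```text
clock: 7.3
position: [0.5186, -0.3759, 0.1131]
ee_rot: [-0.0, 1.0, -0.0, 0.0]
ft_force: [-0.3, 0.9, 2.6]
grip_width: 0.616
grasp_force: 65.1
```

move_arm(motion=[[[0, 0, 0], [0, 0, 0], 0.5], [[0, 0, 0], [0, 0, 0], 1], [[0, 0, 0], [0, 0, 0], 1], [[0, 0, 0], [0, 0, 0], 1], [[0, 0, 0], [0, 0, 0], 1], [[0, 0, -0.02], [0, 0, 0], 1], [[0, 0, -0.04], [0, 0, 0], 1], [[0, 0, -0.05], [0, 0, 0], 1], [[0, 0, -0.05], [0, 0, 0], 1]])

```text
clock: 8.2
position: [0.518, -0.3759, 0.235]
ee_rot: [0.0, 1.0, -0.0, 0.0]
ft_force: [0.9, 0.0, 1.0]
grip_width: 1.002
grasp_force: 0.0
```

move_arm(motion=[[[-0.0033, 0.054, 0], [0, 0, 0], 1], [[-0.0033, 0.054, 0], [0, 0, 0], 1], [[-0.0033, 0.054, 0], [0, 0, 0], 1], [[-0.0033, 0.054, 0], [0, 0, 0], 1], [[-0.0033, 0.054, 0], [0, 0, 0], 1], [[-0.0033, 0.054, 0], [0, 0, 0], 1], [[-0.0033, 0.054, 0], [0, 0, 0], 1], [[-0.0033, 0.054, 0], [0, 0, 0], 1], [[-0.0033, 0.054, 0], [0, 0, 0], 1], [[0, 0, 0], [0, 0, 0], 1], [[0, 0, 0], [0, 0, 0], 1], [[0, 0, 0], [0, 0, 0], 1]])

```text
clock: 9.4
position: [0.5406, -0.0128, 0.2333]
ee_rot: [0.001, 1.0, -0.0, 0.0]
ft_force: [0.2, 0.0, 0.2]
grip_width: 1.0
grasp_force: 0.0
```

move_arm(motion=[[[0, 0.002, 0.045], [0, 0, 0], 1], [[0, 0, 0.045], [0, 0, 0], 1], [[0, 0, 0.045], [0, 0, 0], 1], [[0, 0, 0.024], [0, 0, 0], 1], [[0, 0, 0], [0, 0, 0], 1], [[0, 0, 0], [0, 0, 0], 1], [[0, 0, 0], [0, 0, 0], 1]])

```text
clock: 10.1
position: [0.5414, -0.0104, 0.1149]
ee_rot: [0.0, 1.0, 0.0, 0.001]
ft_force: [0.2, 0.0, 0.8]
grip_width: 0.997
grasp_force: 0.0
```

move_arm(motion=[[[0, 0, 0], [0, 0, 0], 0.2], [[0, 0, 0], [0, 0, 0], 0], [[0, 0, 0], [0, 0, 0], -0.3], [[0, 0, 0], [0, 0, 0], -1], [[0, 0, 0], [0, 0, 0], -1], [[0, 0, 0], [0, 0, 0], -1], [[0, 0, 0], [0, 0, 0], -1]])

```text
clock: 10.8
position: [0.5412, -0.0096, 0.1144]
ee_rot: [-0.0, 1.0, 0.0, 0.001]
ft_force: [-0.3, 0.9, 5.4]
grip_width: 0.617
grasp_force: 62.4
```

move_arm(motion=[[[0, 0, -0.015], [0, 0, 0], -1], [[0, 0, -0.04], [0, 0, 0], -1], [[0, 0, -0.05], [0, 0, 0], -1], [[0, 0, -0.04], [0, 0, 0], -1], [[0.0185, -0.0498, 0], [0, 0, 0], -1], [[0.0185, -0.0498, 0], [0, 0, 0], -1], [[0.0185, -0.0498, 0], [0, 0, 0], -1], [[0.0185, -0.0498, 0], [0, 0, 0], -1], [[0.0185, -0.0498, 0], [0, 0, 0], -1], [[0.0185, -0.0498, 0], [0, 0, 0], -1], [[0.0185, -0.0498, 0], [0, 0, 0], -1], [[0.0185, -0.0498, 0], [0, 0, 0], -1]])

```text
clock: 12.0
position: [0.4284, -0.3098, 0.2225]
ee_rot: [-0.0, 1.0, 0.0, 0.0]
ft_force: [0.4, 0.4, -4.7]
grip_width: 0.612
grasp_force: 64.4
```

move_arm(motion=[[[0, 0, 0], [0, 0, 0], -1], [[0, 0, 0.045], [0, 0, 0], -1], [[0, 0, 0.045], [0, 0, 0], -1], [[0, 0, 0.035], [0, 0, 0], -1], [[0, 0, 0.0125], [0, 0, 0], -1], [[0, 0, 0], [0, 0, 0], -1], [[0, 0, 0.003], [0, 0, 0], -1], [[0, 0, 0], [0, 0, 0], -1], [[0, 0, 0], [0, 0, 0], -1]])

```text
clock: 12.9
position: [0.4301, -0.3089, 0.1177]
ee_rot: [-0.0, 1.0, -0.0, 0.001]
ft_force: [0.1, 0.6, -3.7]
grip_width: 0.614
grasp_force: 65.0
```

Target is about 0.113, so another 4.5 mm down.

move_arm(motion=[[[0, 0, 0.002], [0, 0, 0], -1], [[0, 0, 0.002], [0, 0, 0], -1], [[0, 0, 0.002], [0, 0, 0], -1], [[0, 0, 0], [0, 0, 0], -1], [[0, 0, 0], [0, 0, 0], -1]])

```text
clock: 13.4
position: [0.4304, -0.3088, 0.1135]
ee_rot: [-0.0, 1.0, 0.0, 0.001]
ft_force: [-2.8, 3.7, 9.3]
grip_width: 0.614
grasp_force: 66.7
```

move_arm(motion=[[[0, 0, 0], [0, 0, 0], 0.5], [[0, 0, 0], [0, 0, 0], 1], [[0, 0, 0], [0, 0, 0], 1], [[0, 0, 0], [0, 0, 0], 1], [[0, 0, 0], [0, 0, 0], 1], [[0, 0, -0.02], [0, 0, 0], 1], [[0, 0, -0.04], [0, 0, 0], 1], [[0, 0, -0.05], [0, 0, 0], 1], [[0, 0, -0.05], [0, 0, 0], 1]])

```text
clock: 14.3
position: [0.4291, -0.3089, 0.2345]
ee_rot: [0.0, 1.0, -0.0, 0.0]
ft_force: [-0.4, -0.0, -0.6]
grip_width: 1.003
grasp_force: 0.0
```

move_arm(motion=[[[-0.0247, 0.05, 0], [0, 0, 0], 1], [[-0.0247, 0.05, 0], [0, 0, 0], 1], [[-0.0247, 0.05, 0], [0, 0, 0], 1], [[-0.0247, 0.05, 0], [0, 0, 0], 1], [[-0.0247, 0.05, 0], [0, 0, 0], 1], [[-0.0247, 0.05, 0], [0, 0, 0], 1], [[-0.0247, 0.05, 0], [0, 0, 0], 1], [[-0.0247, 0.05, 0], [0, 0, 0], 1], [[-0.0247, 0.05, 0], [0, 0, 0], 1], [[-0.0247, 0.05, 0], [0, 0, 0], 1], [[0, 0, 0], [0, 0, 0], 1], [[0, 0, 0], [0, 0, 0], 1]])

```text
clock: 15.5
position: [0.6148, 0.0671, 0.2328]
ee_rot: [-0.001, 1.0, -0.0, 0.0]
ft_force: [0.1, -1.1, -0.0]
grip_width: 0.997
grasp_force: 0.0
```

move_arm(motion=[[[0, 0, 0], [0, 0, 0], 1]])

```text
clock: 15.6
position: [0.6146, 0.0649, 0.233]
ee_rot: [0.001, 1.0, -0.0, 0.0]
ft_force: [-0.0, 0.1, -0.1]
grip_width: 1.002
grasp_force: 0.0
```

move_arm(motion=[[[-0.001, 0.002, 0.045], [0, 0, 0], 1], [[0, 0, 0.045], [0, 0, 0], 1], [[0, 0, 0.045], [0, 0, 0], 1], [[0, 0, 0.024], [0, 0, 0], 1], [[0, 0, 0], [0, 0, 0], 1], [[0, 0, 0], [0, 0, 0], 1], [[0, 0, 0], [0, 0, 0], 1]])

```text
clock: 16.3
position: [0.6164, 0.0674, 0.1149]
ee_rot: [0.0, 1.0, 0.0, 0.001]
ft_force: [0.1, 0.0, 0.7]
grip_width: 0.996
grasp_force: 0.0
```

move_arm(motion=[[[0, 0, 0], [0, 0, 0], 0.2], [[0, 0, 0], [0, 0, 0], 0], [[0, 0, 0], [0, 0, 0], -0.3], [[0, 0, 0], [0, 0, 0], -1], [[0, 0, 0], [0, 0, 0], -1], [[0, 0, 0], [0, 0, 0], -1], [[0, 0, 0], [0, 0, 0], -1]])

```text
clock: 17.0
position: [0.616, 0.0681, 0.1141]
ee_rot: [-0.0, 1.0, 0.0, 0.001]
ft_force: [-1.0, 1.1, 6.1]
grip_width: 0.616
grasp_force: 62.7
```

move_arm(motion=[[[0, 0, -0.025], [0, 0, 0], -1], [[0, 0, -0.06], [0, 0, 0], -1], [[0, 0, -0.06], [0, 0, 0], -1], [[0.0126, -0.0493, 0], [0, 0, 0], -1], [[0.0126, -0.0493, 0], [0, 0, 0], -1], [[0.0126, -0.0493, 0], [0, 0, 0], -1], [[0.0126, -0.0493, 0], [0, 0, 0], -1], [[0.0126, -0.0493, 0], [0, 0, 0], -1], [[0.0126, -0.0493, 0], [0, 0, 0], -1], [[0.0126, -0.0493, 0], [0, 0, 0], -1], [[0.0126, -0.0493, 0], [0, 0, 0], -1], [[0.0126, -0.0493, 0], [0, 0, 0], -1]])

```text
clock: 18.2
position: [0.5295, -0.266, 0.2213]
ee_rot: [-0.0, 1.0, 0.0, -0.0]
ft_force: [0.9, 0.1, -4.7]
grip_width: 0.614
grasp_force: 64.7
```

move_arm(motion=[[[0, 0, 0], [0, 0, 0], -1], [[0, 0, 0.045], [0, 0, 0], -1], [[0, 0, 0.045], [0, 0, 0], -1], [[0, 0, 0.035], [0, 0, 0], -1], [[0, 0, 0.0125], [0, 0, 0], -1], [[0, 0, 0], [0, 0, 0], -1], [[0, 0, 0.003], [0, 0, 0], -1], [[0, 0, 0], [0, 0, 0], -1], [[0, 0, 0], [0, 0, 0], -1]])

```text
clock: 19.1
position: [0.5311, -0.2651, 0.1174]
ee_rot: [-0.0, 1.0, -0.0, 0.001]
ft_force: [0.1, 0.2, -4.6]
grip_width: 0.612
grasp_force: 65.2
```

move_arm(motion=[[[0, 0, 0.002], [0, 0, 0], -1], [[0, 0, 0.002], [0, 0, 0], -1], [[0, 0, 0.0015], [0, 0, 0], -1], [[0, 0, 0], [0, 0, 0], -1], [[0, 0, 0], [0, 0, 0], -1]])

```text
clock: 19.6
position: [0.531, -0.2649, 0.1131]
ee_rot: [-0.0, 1.0, 0.0, 0.001]
ft_force: [-1.7, 2.1, 4.0]
grip_width: 0.614
grasp_force: 66.1
```

move_arm(motion=[[[0, 0, 0], [0, 0, 0], 0.5], [[0, 0, 0], [0, 0, 0], 1], [[0, 0, 0], [0, 0, 0], 1], [[0, 0, 0], [0, 0, 0], 1], [[0, 0, 0], [0, 0, 0], 1], [[0, 0, -0.02], [0, 0, 0], 1], [[0, 0, -0.04], [0, 0, 0], 1], [[0, 0, -0.05], [0, 0, 0], 1], [[0, 0, -0.05], [0, 0, 0], 1]])

```text
clock: 20.5
position: [0.5301, -0.2651, 0.2346]
ee_rot: [0.0, 1.0, -0.0, 0.0]
ft_force: [0.7, -0.5, -0.8]
grip_width: 1.0
grasp_force: 0.0
```

move_arm(motion=[[[-0.0165, 0.0489, 0], [0, 0, 0], 1], [[-0.0165, 0.0489, 0], [0, 0, 0], 1], [[-0.0165, 0.0489, 0], [0, 0, 0], 1], [[-0.0165, 0.0489, 0], [0, 0, 0], 1], [[-0.0165, 0.0489, 0], [0, 0, 0], 1], [[-0.0165, 0.0489, 0], [0, 0, 0], 1], [[-0.0165, 0.0489, 0], [0, 0, 0], 1], [[0, 0, 0], [0, 0, 0], 1], [[0, 0, 0], [0, 0, 0], 1], [[0, 0, 0], [0, 0, 0], 1]])

```text
clock: 21.5
position: [0.6169, -0.0097, 0.233]
ee_rot: [0.001, 1.0, -0.0, 0.0]
ft_force: [-0.3, 0.5, 0.5]
grip_width: 1.0
grasp_force: 0.0
```

Run:
```python
from h import *
c=vision.camera("top"); cv2.imwrite("pics/t2.png",c["pixels"][:,:,::-1])
np.set_printoptions(precision=4,suppress=True)
for n,lo,hi in(("red",(0,180,70),(8,255,255)),("yel",(18,180,90),(32,255,255)),("blu",(113,190,60),(130,255,255))):
    p,r=cen(blob(c,lo,hi,(350,180,470,310))); print(n,p,r,ray(c,p,.1335))
```

```text
red [394.5435 242.6739] 11.929678916931152 [ 0.53   -0.2661]
yel [440.1538 247.1923] 12.566204071044922 [ 0.519  -0.3731]
blu [413.9062 284.9062] 11.533424377441406 [ 0.4309 -0.3098]
```

View pics/t2.png

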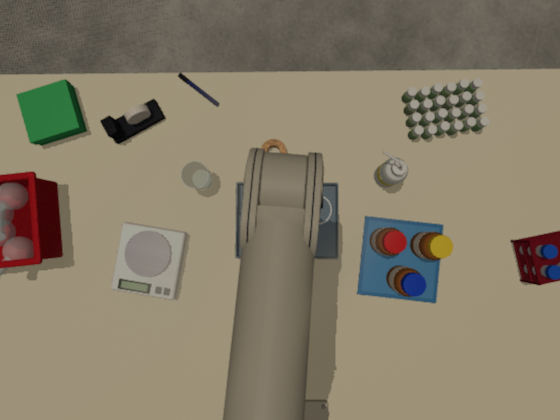

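The top view shows the three bottles standing on the mat, with caps at (395,242), (440,247) and (414,285). The camera and robot positions agree within 3 mm. Now the vial.

move_arm(motion=[[[-0.001, 0.0016, 0.05], [0, 0, 0], 1], [[0, 0, 0.05], [0, 0, 0], 1], [[0, 0, 0.05], [0, 0, 0], 1], [[0, 0, 0.05], [0, 0, 0], 1], [[0, 0, 0.05], [0, 0, 0], 1], [[0, 0, 0.03], [0, 0, 0], 1], [[0, 0, 0.012], [0, 0, 0], 1], [[0, 0, 0], [0, 0, 0], 1], [[0, 0, 0], [0, 0, 0], 1], [[0, 0, 0], [0, 0, 0], 1]])

```text
clock: 22.55
position: [0.6189, -0.0071, 0.0149]
ee_rot: [-0.0, 1.0, 0.0, 0.001]
ft_force: [-0.8, -0.3, -0.2]
grip_width: 1.0
grasp_force: 0.0
```

Run:
```python
from h import *
c=vision.camera("scene"); cv2.imwrite("pics/s3.png",cv2.resize(c["pixels"][150:290,190:380,::-1],None,fx=4,fy=4))
```

```text
(no output)
```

View pics/s3.png

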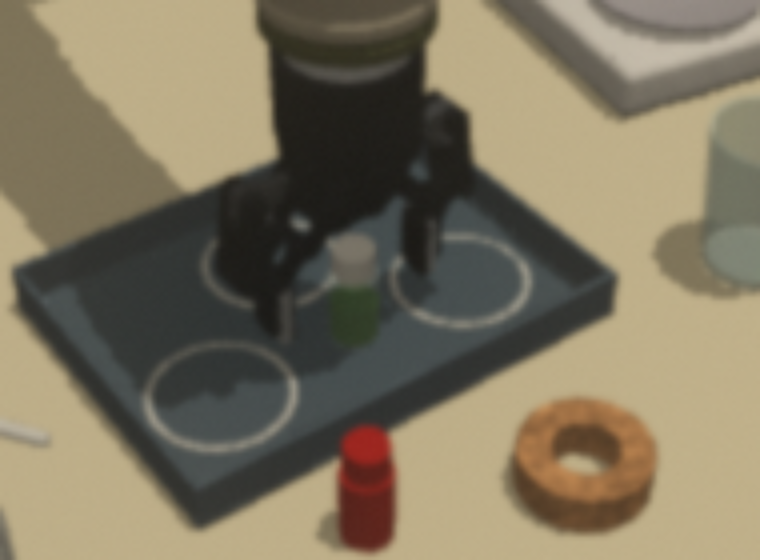

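The vial (355,290 in the crop) sits between the fingers.

move_arm(motion=[[[0.0015, -0.002, 0.001], [0, 0, 0], 1], [[0, 0, 0], [0, 0, 0], 0.4], [[0, 0, 0], [0, 0, 0], 0], [[0, 0, 0], [0, 0, 0], -0.3], [[0, 0, 0], [0, 0, 0], -0.5], [[0, 0, 0], [0, 0, 0], -1], [[0, 0, 0], [0, 0, 0], -1], [[0, 0, 0], [0, 0, 0], -1], [[0, 0, 0], [0, 0, 0], -1]], newtons=25)

```text
clock: 23.5
position: [0.6168, -0.0084, 0.0125]
ee_rot: [-0.0, 1.0, 0.0, 0.0]
ft_force: [-1.0, 0.3, 1.3]
grip_width: 0.32
grasp_force: 24.6
```

move_arm(motion=[[[0, 0, -0.02], [0, 0, 0], -1], [[0, 0, -0.06], [0, 0, 0], -1], [[0, 0, -0.06], [0, 0, 0], -1], [[0, 0, -0.04], [0, 0, 0], -1], [[0, 0, 0], [0, 0, 0], -1]])

```text
clock: 24.0
position: [0.6192, -0.0089, 0.1533]
ee_rot: [0.0, 1.0, 0.001, 0.004]
ft_force: [0.2, -0.6, -0.3]
grip_width: 0.318
grasp_force: 24.8
```

move_arm(motion=[[[0.017, 0.03, 0], [0, 0, 0], -1], [[0.017, 0.05, 0], [0, 0, 0], -1], [[0.017, 0.053, 0], [0, 0, 0], -1], [[0.017, 0.053, 0], [0, 0, 0], -1], [[0.017, 0.053, 0], [0, 0, 0], -1], [[0.017, 0.053, 0], [0, 0, 0], -1], [[0.017, 0.053, 0], [0, 0, 0], -1], [[0.017, 0.053, 0], [0, 0, 0], -1], [[0.017, 0.05, 0], [0, 0, 0], -1], [[0, 0.026, 0], [0, 0, 0], -1], [[0, 0, 0], [0, 0, 0], -1], [[0, 0, 0], [0, 0, 0], -1]])

```text
clock: 25.2
position: [0.5018, 0.3464, 0.1472]
ee_rot: [-0.0, 1.0, -0.0, -0.0]
ft_force: [0.1, -0.6, -0.3]
grip_width: 0.325
grasp_force: 24.8
```

move_arm(motion=[[[0, 0.003, 0.035], [0, 0, 0], -1], [[0, 0, 0.04], [0, 0, 0], -1], [[0, 0, 0.03], [0, 0, 0], -1], [[0, 0, 0.008], [0, 0, 0], -1], [[0, 0, 0], [0, 0, 0], -1], [[0, 0, 0], [0, 0, 0], -1], [[0, 0, 0], [0, 0, 0], -1]])

```text
clock: 25.9
position: [0.5027, 0.3495, 0.0643]
ee_rot: [0.0, 1.0, 0.001, 0.001]
ft_force: [0.5, 0.4, -0.6]
grip_width: 0.316
grasp_force: 24.8
```

Run:
```python
from h import *
print(manip.get_obs()["position"])
c=vision.camera("scene"); cv2.imwrite("pics/s4.png",cv2.resize(c["pixels"][70:210,270:450,::-1],None,fx=4,fy=4))
```

```text
[0.50271912 0.34952733 0.06425422]
```

View pics/s4.png

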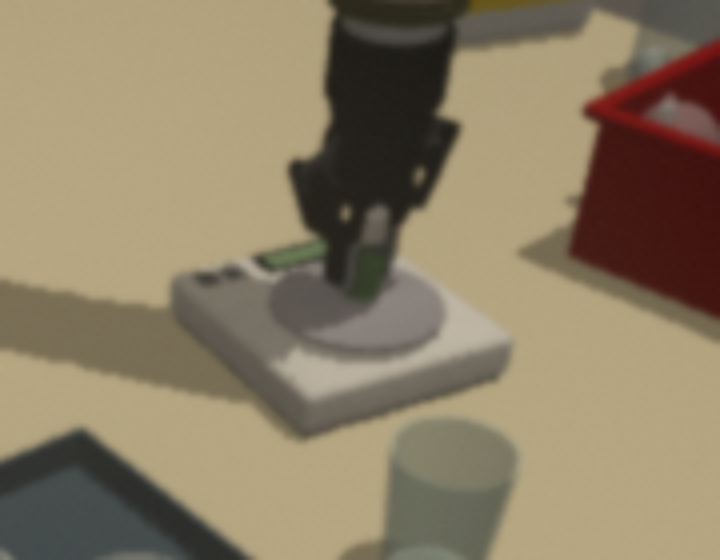

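The vial is held just above the pan centre, but it appears to lean slightly, with the top at (378,212) and the bottom at (360,295). I'll compare that with the projected vertical.

Run:
```python
from h import *
c=vision.camera("scene")
def pr(X):
    p=c["R"]@np.array(X)+c["t"]; return np.array([c["fx"]*p[0]/p[2]+c["cx"],c["fy"]*p[1]/p[2]+c["cy"]])
b=np.array([.5027,.3495,.0557])
f=lambda X:(pr(X)-[270,70])*4
print("bottom",f(b),"top upright",f(b+[0,0,.061]))
for a in(-.3,-.15,.15,.3):
    print(a,f(b+np.array([np.sin(a),0,np.cos(a)])*.061))
print("pan c",f([.5023,.3494,.048]))
h=cv2.cvtColor(c["pixels"],cv2.COLOR_RGB2HSV)
k=blob(c,(40,60,20),(85,255,200),(340,120,375,150)); r=cv2.fitLine(k,cv2.DIST_L2,0,.01,.01).ravel(); print(r, cv2.minAreaRect(k))
```

```text
bottom [353.91793735 291.78660554] top upright [365.91133079 209.53866304]
-0.3 [345.81584339 203.1661059 ]
-0.15 [355.82212457 205.33025033]
0.15 [375.83213767 215.72257682]
0.3 [385.32981613 223.75527219]
pan c [351.94473838 301.53931098]
[ 2.0563102e-01 -9.7862959e-01  3.6271429e+02  1.3903572e+02] ((362.97296142578125, 139.16217041015625), (5.589565753936768, 10.52153491973877), 9.462322235107422)
```

The lean is only about 0.08 rad, which will level out on contact. Lowering gently with a lighter grip.

move_arm(motion=[[[0, 0, 0.003], [0, 0, 0], -1], [[0, 0, 0.003], [0, 0, 0], -1], [[0, 0, 0.002], [0, 0, 0], -1], [[0, 0, 0.001], [0, 0, 0], -1], [[0, 0, 0], [0, 0, 0], -1], [[0, 0, 0], [0, 0, 0], -1]], newtons=20)

```text
clock: 26.6
position: [0.5018, 0.3493, 0.0565]
ee_rot: [-0.0, 1.0, 0.0, -0.0]
ft_force: [-2.8, -1.8, 7.2]
grip_width: 0.323
grasp_force: 25.5
```

move_arm(motion=[[[0, 0, -0.0007], [0, 0, 0], -1], [[0, 0, 0], [0, 0, 0], -0.3], [[0, 0, 0], [0, 0, 0], -0.2], [[0, 0, 0], [0, 0, 0], 0], [[0, 0, 0], [0, 0, 0], 0.4], [[0, 0, 0], [0, 0, 0], 1], [[0, 0, 0], [0, 0, 0], 1], [[0, 0, 0], [0, 0, 0], 1], [[0, 0, 0], [0, 0, 0], 1]])

```text
clock: 27.5
position: [0.5018, 0.3493, 0.0565]
ee_rot: [-0.0, 1.0, 0.0, -0.0]
ft_force: [0.4, 0.2, 0.3]
grip_width: 1.002
grasp_force: 0.0
```

move_arm(motion=[[[0, 0, -0.02], [0, 0, 0], 1], [[0, 0, -0.04], [0, 0, 0], 1], [[0, 0, -0.06], [0, 0, 0], 1], [[0, 0, -0.06], [0, 0, 0], 1], [[0, 0, -0.05], [0, 0, 0], 1], [[-0.0035, -0.05, 0], [0, 0, 0], 1], [[-0.0035, -0.05, 0], [0, 0, 0], 1], [[-0.0035, -0.05, 0], [0, 0, 0], 1], [[-0.0035, -0.05, 0], [0, 0, 0], 1], [[-0.0035, -0.05, 0], [0, 0, 0], 1], [[-0.0035, -0.05, 0], [0, 0, 0], 1], [[-0.0035, -0.05, 0], [0, 0, 0], 1]])

```text
clock: 28.7
position: [0.5203, 0.0851, 0.2302]
ee_rot: [-0.0, 1.0, 0.001, 0.001]
ft_force: [0.5, 0.4, -1.1]
grip_width: 1.003
grasp_force: 0.0
```

Run:
```python
from h import *
print(manip.get_obs()["position"])
a=vision.camera("scene")["pixels"]; c=vision.camera("top"); b=c["pixels"]
v=np.hstack([cv2.resize(a[110:190,310:410],(400,320)),cv2.resize(b[215:305,100:200],(400,320))])
cv2.imwrite("pics/v5.png",v[:,:,::-1])
```

```text
[0.52025158 0.08508461 0.23024062]
```

View pics/v5.png

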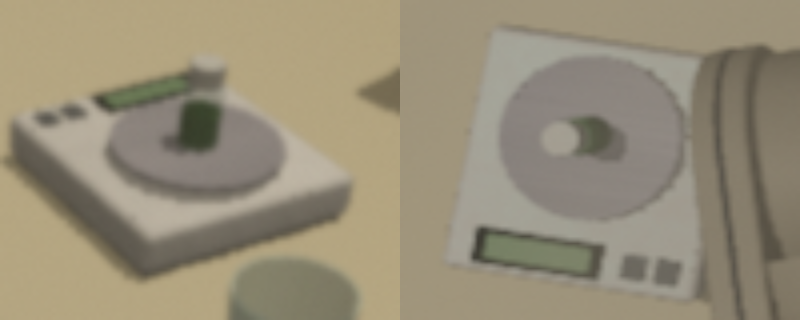

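The vial stands upright in the middle of the pan. Next I return the red bottle.

move_arm(motion=[[[-0.0015, -0.052, 0], [0, 0, 0], 1], [[-0.0015, -0.052, 0], [0, 0, 0], 1], [[-0.0015, -0.052, 0], [0, 0, 0], 1], [[-0.0015, -0.052, 0], [0, 0, 0], 1], [[-0.0015, -0.052, 0], [0, 0, 0], 1], [[-0.0015, -0.052, 0], [0, 0, 0], 1], [[-0.0015, -0.052, 0], [0, 0, 0], 1], [[-0.0015, -0.052, 0], [0, 0, 0], 1], [[-0.0015, -0.052, 0], [0, 0, 0], 1], [[0, 0, 0], [0, 0, 0], 1], [[0, 0, 0], [0, 0, 0], 1], [[0, 0, 0], [0, 0, 0], 1]], newtons=60)

```text
clock: 30.0
position: [0.531, -0.2629, 0.2293]
ee_rot: [-0.001, 1.0, 0.0, 0.0]
ft_force: [0.8, 0.3, 1.2]
grip_width: 1.001
grasp_force: 0.0
```

move_arm(motion=[[[0, -0.003, 0.045], [0, 0, 0], 1], [[0, 0, 0.045], [0, 0, 0], 1], [[0, 0, 0.045], [0, 0, 0], 1], [[0, 0, 0.021], [0, 0, 0], 1], [[0, 0, 0], [0, 0, 0], 1], [[0, 0, 0], [0, 0, 0], 1], [[0, 0, 0], [0, 0, 0], 0.2], [[0, 0, 0], [0, 0, 0], 0], [[0, 0, 0], [0, 0, 0], -1], [[0, 0, 0], [0, 0, 0], -1], [[0, 0, 0], [0, 0, 0], -1], [[0, 0, 0], [0, 0, 0], -1]])

```text
clock: 31.2
position: [0.5315, -0.2665, 0.1135]
ee_rot: [-0.0, 1.0, 0.0, 0.001]
ft_force: [-0.9, 2.3, 7.5]
grip_width: 0.615
grasp_force: 61.8
```

move_arm(motion=[[[0, 0, 0], [0, 0, 0], -1]])

```text
clock: 31.3
position: [0.5315, -0.2666, 0.1135]
ee_rot: [-0.0, 1.0, 0.0, 0.001]
ft_force: [-1.0, 2.1, 7.1]
grip_width: 0.618
grasp_force: 61.8
```

move_arm(motion=[[[0, 0, -0.025], [0, 0, 0], -1], [[0, 0, -0.06], [0, 0, 0], -1], [[0, 0, -0.06], [0, 0, 0], -1], [[-0.0125, 0.0494, 0], [0, 0, 0], -1], [[-0.0125, 0.0494, 0], [0, 0, 0], -1], [[-0.0125, 0.0494, 0], [0, 0, 0], -1], [[-0.0125, 0.0494, 0], [0, 0, 0], -1], [[-0.0125, 0.0494, 0], [0, 0, 0], -1], [[-0.0125, 0.0494, 0], [0, 0, 0], -1], [[-0.0125, 0.0494, 0], [0, 0, 0], -1], [[-0.0125, 0.0494, 0], [0, 0, 0], -1], [[-0.0125, 0.0494, 0], [0, 0, 0], -1]])

```text
clock: 32.5
position: [0.6146, 0.0685, 0.2207]
ee_rot: [-0.0, 1.0, 0.0, -0.0]
ft_force: [0.7, -0.1, -4.0]
grip_width: 0.614
grasp_force: 64.9
```

move_arm(motion=[[[0, 0, 0], [0, 0, 0], -1], [[0, 0, 0], [0, 0, 0], -1], [[0, 0, 0], [0, 0, 0], -1]])

```text
clock: 32.8
position: [0.6145, 0.0657, 0.2207]
ee_rot: [0.001, 1.0, -0.0, -0.0]
ft_force: [1.2, -0.5, -4.1]
grip_width: 0.615
grasp_force: 65.1
```

move_arm(motion=[[[0, 0, 0.045], [0, 0, 0], -1], [[0, 0, 0.045], [0, 0, 0], -1], [[0, 0, 0.033], [0, 0, 0], -1], [[0, 0, 0.01], [0, 0, 0], -1], [[0, 0, 0], [0, 0, 0], -1], [[0, 0, 0], [0, 0, 0], -1], [[0, 0, 0.002], [0, 0, 0], -1], [[0, 0, 0], [0, 0, 0], -1], [[0, 0, 0], [0, 0, 0], -1]])

```text
clock: 33.7
position: [0.6151, 0.0671, 0.1201]
ee_rot: [-0.0, 1.0, 0.0, 0.0]
ft_force: [-0.6, 1.1, -4.8]
grip_width: 0.619
grasp_force: 65.0
```

move_arm(motion=[[[-0.0005, 0, 0.003], [0, 0, 0], -1], [[0, 0, 0.003], [0, 0, 0], -1], [[0, 0, 0.0015], [0, 0, 0], -1], [[0, 0, 0], [0, 0, 0], -1], [[0, 0, 0], [0, 0, 0], -1]])

```text
clock: 34.2
position: [0.6157, 0.0671, 0.1146]
ee_rot: [-0.0, 1.0, 0.0, 0.001]
ft_force: [-0.8, 0.5, 5.6]
grip_width: 0.616
grasp_force: 66.0
```

move_arm(motion=[[[0, 0, 0], [0, 0, 0], 0.5], [[0, 0, 0], [0, 0, 0], 1], [[0, 0, 0], [0, 0, 0], 1], [[0, 0, 0], [0, 0, 0], 1], [[0, 0, 0], [0, 0, 0], 1], [[0, 0, -0.02], [0, 0, 0], 1], [[0, 0, -0.04], [0, 0, 0], 1], [[0, 0, -0.05], [0, 0, 0], 1], [[0, 0, -0.05], [0, 0, 0], 1]])

```text
clock: 35.1
position: [0.615, 0.0667, 0.2363]
ee_rot: [0.0, 1.0, 0.0, 0.0]
ft_force: [0.3, -0.2, -0.4]
grip_width: 0.999
grasp_force: 0.0
```

move_arm(motion=[[[0.0247, -0.05, 0], [0, 0, 0], 1], [[0.0247, -0.05, 0], [0, 0, 0], 1], [[0.0247, -0.05, 0], [0, 0, 0], 1], [[0.0247, -0.05, 0], [0, 0, 0], 1], [[0.0247, -0.05, 0], [0, 0, 0], 1], [[0.0247, -0.05, 0], [0, 0, 0], 1], [[0.0247, -0.05, 0], [0, 0, 0], 1], [[0.0247, -0.05, 0], [0, 0, 0], 1], [[0.0247, -0.05, 0], [0, 0, 0], 1], [[0.0247, -0.05, 0], [0, 0, 0], 1], [[0, 0, 0], [0, 0, 0], 1], [[0, 0, 0], [0, 0, 0], 1]])

```text
clock: 36.3
position: [0.4295, -0.3091, 0.2347]
ee_rot: [0.001, 1.0, 0.0, 0.001]
ft_force: [-0.0, 1.0, 0.6]
grip_width: 1.004
grasp_force: 0.0
```

move_arm(motion=[[[0, 0, 0], [0, 0, 0], 1]])

```text
clock: 36.4
position: [0.4306, -0.3073, 0.2343]
ee_rot: [-0.001, 1.0, 0.0, 0.0]
ft_force: [-0.2, 0.1, 0.4]
grip_width: 0.999
grasp_force: 0.0
```

Down 121 mm to 0.113 and grip.

move_arm(motion=[[[0, -0.002, 0.045], [0, 0, 0], 1], [[0, 0, 0.045], [0, 0, 0], 1], [[0, 0, 0.045], [0, 0, 0], 1], [[0, 0, 0.027], [0, 0, 0], 1], [[0, 0, 0], [0, 0, 0], 1], [[0, 0, 0], [0, 0, 0], 1], [[0, 0, 0], [0, 0, 0], 0.2], [[0, 0, 0], [0, 0, 0], 0], [[0, 0, 0], [0, 0, 0], -1], [[0, 0, 0], [0, 0, 0], -1], [[0, 0, 0], [0, 0, 0], -1], [[0, 0, 0], [0, 0, 0], -1]])

```text
clock: 37.6
position: [0.4311, -0.3096, 0.1138]
ee_rot: [-0.0, 1.0, 0.0, 0.001]
ft_force: [-0.5, 1.7, 7.7]
grip_width: 0.614
grasp_force: 61.5
```

move_arm(motion=[[[0, 0, 0], [0, 0, 0], -1]])

```text
clock: 37.7
position: [0.4311, -0.3096, 0.1137]
ee_rot: [-0.0, 1.0, 0.0, 0.001]
ft_force: [-0.5, 1.9, 8.3]
grip_width: 0.615
grasp_force: 61.5
```

move_arm(motion=[[[0, 0, -0.025], [0, 0, 0], -1], [[0, 0, -0.06], [0, 0, 0], -1], [[0, 0, -0.06], [0, 0, 0], -1], [[-0.0183, 0.0498, 0], [0, 0, 0], -1], [[-0.0183, 0.0498, 0], [0, 0, 0], -1], [[-0.0183, 0.0498, 0], [0, 0, 0], -1], [[-0.0183, 0.0498, 0], [0, 0, 0], -1], [[-0.0183, 0.0498, 0], [0, 0, 0], -1], [[-0.0183, 0.0498, 0], [0, 0, 0], -1], [[-0.0183, 0.0498, 0], [0, 0, 0], -1], [[-0.0183, 0.0498, 0], [0, 0, 0], -1], [[0, 0, 0], [0, 0, 0], -1]])

```text
clock: 38.9
position: [0.5406, -0.0038, 0.2206]
ee_rot: [-0.004, 1.0, 0.001, -0.0]
ft_force: [0.7, 0.6, -4.8]
grip_width: 0.617
grasp_force: 65.3
```

move_arm(motion=[[[0, 0, 0], [0, 0, 0], -1], [[0, 0, 0], [0, 0, 0], -1], [[0, 0, 0.045], [0, 0, 0], -1], [[0, 0, 0.045], [0, 0, 0], -1], [[0, 0, 0.033], [0, 0, 0], -1], [[0, 0, 0.01], [0, 0, 0], -1], [[0, 0, 0], [0, 0, 0], -1], [[0, 0, 0], [0, 0, 0], -1], [[0, 0, 0], [0, 0, 0], -1]])

```text
clock: 39.8
position: [0.5407, -0.0109, 0.1229]
ee_rot: [0.0, 1.0, 0.0, 0.001]
ft_force: [-0.3, 0.2, -4.0]
grip_width: 0.613
grasp_force: 65.1
```

Needs about 8.5 mm more.

move_arm(motion=[[[0, 0, 0.004], [0, 0, 0], -1], [[0, 0, 0.003], [0, 0, 0], -1], [[0, 0, 0.003], [0, 0, 0], -1], [[0, 0, 0.0015], [0, 0, 0], -1], [[0, 0, 0], [0, 0, 0], -1], [[0, 0, 0], [0, 0, 0], -1]])

```text
clock: 40.4
position: [0.5412, -0.0105, 0.1148]
ee_rot: [-0.0, 1.0, 0.001, 0.001]
ft_force: [-3.8, 0.4, 15.5]
grip_width: 0.619
grasp_force: 67.3
```

move_arm(motion=[[[0, 0, -0.0007], [0, 0, 0], -1], [[0, 0, 0], [0, 0, 0], 0.5], [[0, 0, 0], [0, 0, 0], 1], [[0, 0, 0], [0, 0, 0], 1], [[0, 0, 0], [0, 0, 0], 1], [[0, 0, 0], [0, 0, 0], 1], [[0, 0, -0.02], [0, 0, 0], 1], [[0, 0, -0.04], [0, 0, 0], 1], [[0, 0, -0.05], [0, 0, 0], 1], [[0, 0, -0.05], [0, 0, 0], 1]])

```text
clock: 41.4
position: [0.5395, -0.0111, 0.2356]
ee_rot: [0.0, 1.0, -0.0, 0.0]
ft_force: [0.5, 0.7, -0.3]
grip_width: 0.997
grasp_force: 0.0
```

move_arm(motion=[[[0.0033, -0.054, 0], [0, 0, 0], 1], [[0.0033, -0.054, 0], [0, 0, 0], 1], [[0.0033, -0.054, 0], [0, 0, 0], 1], [[0.0033, -0.054, 0], [0, 0, 0], 1], [[0.0033, -0.054, 0], [0, 0, 0], 1], [[0.0033, -0.054, 0], [0, 0, 0], 1], [[0.0033, -0.054, 0], [0, 0, 0], 1], [[0.0033, -0.054, 0], [0, 0, 0], 1], [[0.0033, -0.054, 0], [0, 0, 0], 1], [[0, 0, 0], [0, 0, 0], 1], [[0, 0, 0], [0, 0, 0], 1], [[0, 0, 0], [0, 0, 0], 1]])

```text
clock: 42.6
position: [0.5182, -0.3741, 0.2337]
ee_rot: [-0.001, 1.0, 0.0, 0.0]
ft_force: [-0.9, -1.1, -0.4]
grip_width: 1.005
grasp_force: 0.0
```

move_arm(motion=[[[0, -0.001, 0.045], [0, 0, 0], 1], [[0, 0, 0.045], [0, 0, 0], 1], [[0, 0, 0.045], [0, 0, 0], 1], [[0, 0, 0.027], [0, 0, 0], 1], [[0, 0, 0], [0, 0, 0], 1], [[0, 0, 0], [0, 0, 0], 1], [[0, 0, 0], [0, 0, 0], 0.2], [[0, 0, 0], [0, 0, 0], 0], [[0, 0, 0], [0, 0, 0], -1], [[0, 0, 0], [0, 0, 0], -1], [[0, 0, 0], [0, 0, 0], -1], [[0, 0, 0], [0, 0, 0], -1]])

```text
clock: 43.8
position: [0.5186, -0.376, 0.1134]
ee_rot: [-0.0, 1.0, -0.0, 0.001]
ft_force: [-1.1, 3.1, 6.9]
grip_width: 0.616
grasp_force: 61.6
```

move_arm(motion=[[[0, 0, 0], [0, 0, 0], -1]])

```text
clock: 43.9
position: [0.5185, -0.376, 0.1134]
ee_rot: [-0.0, 1.0, -0.0, 0.001]
ft_force: [-0.4, 2.6, 8.2]
grip_width: 0.617
grasp_force: 61.6
```

move_arm(motion=[[[0, 0, -0.025], [0, 0, 0], -1], [[0, 0, -0.06], [0, 0, 0], -1], [[0, 0, -0.06], [0, 0, 0], -1], [[-0.0163, 0.0468, 0], [0, 0, 0], -1], [[-0.0163, 0.0468, 0], [0, 0, 0], -1], [[-0.0163, 0.0468, 0], [0, 0, 0], -1], [[-0.0163, 0.0468, 0], [0, 0, 0], -1], [[-0.0163, 0.0468, 0], [0, 0, 0], -1], [[-0.0163, 0.0468, 0], [0, 0, 0], -1], [[-0.0163, 0.0468, 0], [0, 0, 0], -1], [[-0.0163, 0.0468, 0], [0, 0, 0], -1], [[0, 0, 0], [0, 0, 0], -1]])

```text
clock: 45.1
position: [0.617, -0.0876, 0.2199]
ee_rot: [-0.005, 1.0, 0.002, -0.0]
ft_force: [-0.6, 0.1, -3.9]
grip_width: 0.615
grasp_force: 64.7
```

move_arm(motion=[[[0, 0, 0], [0, 0, 0], -1], [[0, 0, 0], [0, 0, 0], -1], [[0, 0, 0.045], [0, 0, 0], -1], [[0, 0, 0.045], [0, 0, 0], -1], [[0, 0, 0.033], [0, 0, 0], -1], [[0, 0, 0.01], [0, 0, 0], -1], [[0, 0, 0], [0, 0, 0], -1], [[0, 0, 0], [0, 0, 0], -1], [[0, 0, 0], [0, 0, 0], -1]])

```text
clock: 46.0
position: [0.6161, -0.0956, 0.1224]
ee_rot: [0.0, 1.0, 0.0, 0.001]
ft_force: [0.4, -0.0, -3.1]
grip_width: 0.618
grasp_force: 64.5
```

move_arm(motion=[[[0, 0, 0.004], [0, 0, 0], -1], [[0, 0, 0.003], [0, 0, 0], -1], [[0, 0, 0.002], [0, 0, 0], -1], [[0, 0, 0.0015], [0, 0, 0], -1], [[0, 0, 0], [0, 0, 0], -1], [[0, 0, 0], [0, 0, 0], -1]])

```text
clock: 46.6
position: [0.6163, -0.095, 0.1145]
ee_rot: [-0.0, 1.0, 0.0, 0.001]
ft_force: [-2.0, 1.5, 8.1]
grip_width: 0.617
grasp_force: 66.1
```

Release, rise, and clear towards −y and −x for a view.

move_arm(motion=[[[0, 0, -0.0005], [0, 0, 0], -1], [[0, 0, 0], [0, 0, 0], 0.5], [[0, 0, 0], [0, 0, 0], 1], [[0, 0, 0], [0, 0, 0], 1], [[0, 0, 0], [0, 0, 0], 1], [[0, 0, 0], [0, 0, 0], 1], [[0, 0, -0.02], [0, 0, 0], 1], [[0, 0, -0.04], [0, 0, 0], 1], [[0, 0, -0.05], [0, 0, 0], 1], [[0, 0, -0.05], [0, 0, 0], 1]])

```text
clock: 47.6
position: [0.615, -0.0954, 0.2356]
ee_rot: [0.0, 1.0, -0.0, 0.0]
ft_force: [1.0, 0.4, -0.1]
grip_width: 1.001
grasp_force: 0.0
```

move_arm(motion=[[[0.025, -0.045, 0], [0, 0, 0], 1], [[0.025, -0.045, 0], [0, 0, 0], 1], [[0.025, -0.045, 0], [0, 0, 0], 1], [[0.025, -0.045, 0], [0, 0, 0], 1], [[0.025, -0.045, 0], [0, 0, 0], 1], [[0.025, -0.045, 0], [0, 0, 0], 1], [[0.025, -0.045, 0], [0, 0, 0], 1], [[0.025, -0.045, 0], [0, 0, 0], 1], [[0, 0, 0], [0, 0, 0], 1], [[0, 0, 0], [0, 0, 0], 1], [[0, 0, 0], [0, 0, 0], 1]])

```text
clock: 48.7
position: [0.4662, -0.3643, 0.2337]
ee_rot: [-0.001, 1.0, 0.0, 0.0]
ft_force: [0.6, 0.4, 0.4]
grip_width: 0.998
grasp_force: 0.0
```

Run:
```python
from h import *
np.set_printoptions(precision=4,suppress=True)
c=vision.camera("top"); cv2.imwrite("pics/t6.png",c["pixels"][:,:,::-1])
for n,lo,hi,roi in(("red",(0,180,90),(8,255,255),(236,185,280,235)),("yel",(18,180,120),(32,255,255),(296,185,340,235)),("blu",(110,180,60),(130,255,255),(266,215,310,260))):
    p,r=cen(blob(c,lo,hi,roi)); print(n,p,r,ray(c,p,.1345))
```

```text
red [253.5 207.5] 12.020915031433105 [0.615  0.0675]
yel [321.2848 206.1329] 11.484697341918945 [ 0.6174 -0.0939]
blu [286.5 238.5] 10.700567245483398 [ 0.5409 -0.0108]
```

View pics/t6.png

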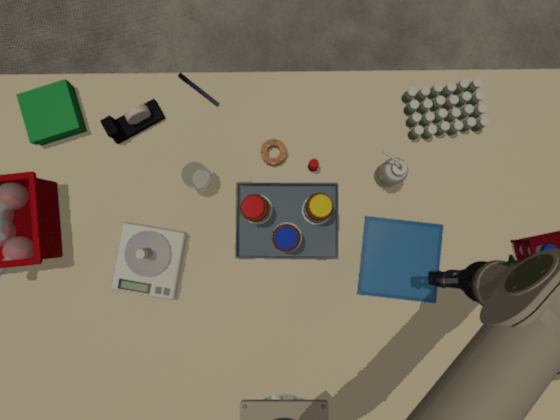

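All three bottles are back, at (254,207), (321,206) and (287,238), within 1 mm of where they started. The vial is on the pan at (145,254), the bystanders are undisturbed and the arm is clear.

```bash
python3 -c "
from workcell import order
print(order.hand_in())"
```

```text
the job is handed in; nothing more can be done
None
```

I handed the job in at about 49 s on the robot's clock: the vial stands in the middle of the balance pan, and the last picture put all three bottles upright within about 1 mm of their starting spots, but the hand-in returned no verdict.

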